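Latch the spice mill and start a fine grind

TASK

The spice mill is filled and ready: close its lid, then turn the red-knobbed latch bar across the lid's tab until it is fully home against its stop. Then start a fine grind: press the white power key, the blue fine key and the green start key right down in that order, one at a time, letting each come back up before the next, without pressing the yellow coarse key or any key before the lid is latched. Leave the tagine lid, the funnel and the bowl standing where they are.

Things in the scene. Friction and masses are not known exactly. Their poses are not given: they have to be found in the camera images.
- mill: Cream bench spice mill, fixed, 260 mm deep (x), 210 mm wide (y). Origin: centre of its underside; z up, -x its front, facing the robot or to its right, +y its left. In front a sloping key panel, above and behind it a head 195 mm high; on the head the round steel grinding chamber (rim 221 mm high), its hinged lid and the latch.
- panel (a point): Middle of the key row on the face of the steel key panel, which slopes up at 27 degrees from x = -135 mm, 34 mm high, to x = -55 mm, 75 mm high in the mill frame; this point is at x = -86, y = 0, 59 mm high. Four keys in a row along y, 50 mm apart, from +y to -y: white (power), yellow (coarse grind), blue (fine grind), green (start).
- head_edge (a point): Middle of the top front edge of the mill's head, x = -70, y = 0, 195 mm high in the mill frame. The head's upright front face spans the full width, 135 to 195 mm high, and overhangs the upper end of the panel, 16 mm behind the key centres, so a vertical gripper has no room over the keys.
- lid (a joint): Angle of the chamber's lid in rad: 0 = shut on the rim (a stop), growing as its front rises. Starts open. A stiff hinge: it stays at any angle; 1 to 5 N down on the tab closes it.
- lid_hinge (a point): Hinge line of the lid at the rear of the head: x = 118, y = 0, 228 mm high in the mill frame; the line runs along the mill's y.
- lid_tab (a point): Centre of the top face of the black grip tab at the lid's front (34 mm front to rear, 50 wide, 12 thick). In the lid's frame 173 mm in front (-x) of the hinge line and 7 mm above it; lid shut: x = -55, y = 0, 235 mm high in the mill frame. The lid is a steel disc 158 mm across, 14 mm thick, its centre 83 mm in front of the hinge.
- latch (a joint): Angle of the latch bar in rad: 0 = bar pointing to the mill's rear (+x) beside the lid; grows clockwise seen from above; 1.571 = fully home at its stop, pointing along the mill's -y across the lid's tab; negative = swung outwards (to -0.7). Stays where left (friction, about 0.7 N at the knob).
- latch_pivot (a point): Pivot of the latch bar, on a post at the left front corner of the head: x = -52, y = +90, 242 mm high in the mill frame, at mid-thickness of the bar. The bar is flat steel 18 mm wide, 10 mm thick, reaching 100 mm from the pivot, its underside 2.5 mm above the shut lid. It turns level, about a vertical axis.
- latch_knob (a point): On the axis of the upright red round knob on the latch bar, 88 mm from the pivot, at mid-height of the knob, 23 mm above latch_pivot. Knob 24 mm across and 36 mm tall (from 248 to 284 mm high). Grip it from above at any yaw; it can turn between the fingers.
- rack: Bystander, fixed: tall cedar rack, 150 x 194 mm, 340 mm tall, with six slim aluminium tins in angled slots. Origin: centre of its underside.
- tagine_lid: Bystander, loose: red ceramic tagine lid, a cone 210 mm across, 186 mm tall. Origin: centre of its underside.
- funnel: Bystander, loose: steel funnel standing mouth down, 112 mm across, 110 mm tall. Origin: centre of its underside.
- pinch_bowl: Bystander, loose: white porcelain pinch bowl, 90 mm across, 42 mm tall. Origin: centre of its underside.
- key_power (a joint): Travel of the white power key in metres: 0 = up, 0.006 = fully down. A spring key that comes back by itself: 1.5 N starts it moving, 5 N takes it fully down.
- key_power_top (a point): Centre of the top face of the white power key: cap 34 mm up the slope by 38 mm across, standing 10 mm out of the panel when up; at y = +75 mm in the mill frame. Its z axis points out of the panel along the normal, 27 degrees from vertical towards the mill's front; press along -z. Its y axis is the mill's y.
- key_coarse (a joint): Travel of the yellow coarse-grind key in metres: 0 = up, 0.006 = fully down. A spring key that comes back by itself: 1.5 N starts it moving, 5 N takes it fully down.
- key_coarse_top (a point): Centre of the top face of the yellow coarse-grind key: cap 34 mm up the slope by 38 mm across, standing 10 mm out of the panel when up; at y = +25 mm in the mill frame. Its z axis points out of the panel along the normal, 27 degrees from vertical towards the mill's front; press along -z. Its y axis is the mill's y.
- key_fine (a joint): Travel of the blue fine-grind key in metres: 0 = up, 0.006 = fully down. A spring key that comes back by itself: 1.5 N starts it moving, 5 N takes it fully down.
- key_fine_top (a point): Centre of the top face of the blue fine-grind key: cap 34 mm up the slope by 38 mm across, standing 10 mm out of the panel when up; at y = -25 mm in the mill frame. Its z axis points out of the panel along the normal, 27 degrees from vertical towards the mill's front; press along -z. Its y axis is the mill's y.
- key_start (a joint): Travel of the green start key in metres: 0 = up, 0.006 = fully down. A spring key that comes back by itself: 1.5 N starts it moving, 5 N takes it fully down.
- key_start_top (a point): Centre of the top face of the green start key: cap 34 mm up the slope by 38 mm across, standing 10 mm out of the panel when up; at y = -75 mm in the mill frame. Its z axis points out of the panel along the normal, 27 degrees from vertical towards the mill's front; press along -z. Its y axis is the mill's y.

How it is judged:
By the outcome, as a careful person would: the job done as asked, in the order asked, and still so for the second after the job is handed in, with the robot touching nothing.
It also fails if it takes over 64 s, if anything falls off the work surface, if the arm or the gripper's body presses on something with over 40 N, if the wrist force passes 120 N, or if a joint passes its speed limit or range.

ROBOT

A 7-joint arm with a two-finger parallel gripper is mounted at the origin on the work surface. World frame = base frame: x ahead of the robot, y to its left, z up, the work surface at z = 0. Lengths are in m, angles in degrees, forces in N, time in s.
With the tool pointing down it reaches from about 0.425 to 0.95 m from the base axis. Payload 16.7 kg.
Tool frame: the origin (TCP) lies at the very end of the fingers, on their centre line; the grasp point (between the pads) lies 19 mm behind it; z points along the fingers, y is the line along which they close (so a half turn about z gives the same grasp; the last joint's range is limited). The gripper opens to 94 mm and grips with 3 to 60 N. Pads are 16 mm wide; open, the fingers measure 119 mm over their backs; the gripper's body (75 mm by 177 mm) begins 78 mm behind the grasp point.
Start: joints at [-78.868, 24.414, 4.234, 92.017, -1.954, 63.644, -3.845], TCP at [0.228, 0.635, 0.205] pointing down, gripper open.
Joint ranges: [-163.25, 163.25], [-28.42, 122.38], [-70.27, 78.77], [12.13, 141.07], [-58.53, 238.53], [9.26, 117.41], [-156.51, 156.51]. Speed limits (degrees/s): [108.29, 108.29, 136.94, 136.94, 172.46, 172.46, 172.46].

INTERFACE

Orientations are given as [roll, pitch, yaw] about the fixed x, y, z axes, in that order (R = Rz(yaw) Ry(pitch) Rx(roll)).
In Python, from bench import * gives the robot as it stands.
- The arm moves only by the tool jog_arm, never from a script. Its argument "moves" is a list of rows, each an object with "travel": the shift along the tool's x, y, z in units of 200 mm (1.0 is 200 mm), a list of three; "rotation": the turn, a rotation vector about the tool's x, y, z in units of 30 degrees (1.0 is 30 degrees), a list of three; "claw": the closure, from 0 (fully open) to 1 (shut). In form: [{"travel": [dx, dy, dz], "rotation": [ax, ay, az], "claw": claw}, ...]. A call has 1 to 5 rows; each row is the pose to reach, as a shift and turn from the pose commanded when the call began, along the tool's axes at that moment; what a row does not reach only later rows make up. A row lasts 1/10 s, in which the tool goes at most 50 mm and 8.59 degrees, less where a joint would pass 70% of its speed; a pose out of reach is approached as far as the arm can. A call with a number of a shift or a turn outside -1 to 1 is refused whole. A call with a gripper value outside its range is refused whole. The fingers move at their own pace and stop on an object; "grip_force" is the grip in N (left out, the last holds). Time passes only in rows, so rows that repeat a pose let the fingers close. It gives the time, the measured TCP pose, the force, the opening and the grip force at its end, in the units of the state.
- observe(): the state, without advancing time (a new reading comes with each control period).
- grab_frame(name): name is "scene" or "top"; returns the picture (400x640x3 uint8, red, green, blue); there is no depth.
- calibration(name): a dict with "vfov" (degrees; the focal length in pixels is half the picture's height over the tangent of half this angle, whatever the lens; pixels are square), "cx", "cy" (the principal point, pixels), "R" (3x3) and "t" (3): a world point X has camera coordinates R X + t. Camera axes: x right, y down, z forward; pixel columns grow to the right and rows downward; lengths in m; the calibration is good to about 2 mm. A picture is of the moment at which its call begins. calibration takes no time and is no camera call.
- job_done(): hands the job in; it is judged then, once.
The state is a dict: "clock": time; "qpos": joint angles; "qd": joint speeds; "tau": joint torques, N m; "tool_pos": TCP position; "orientation": TCP orientation; "wrist_force": force on the tool from outside, world axes, zero at the start; "moment": the same for the moment, N m; "grip_width": finger opening in m; "finger_force": force on a finger pad.
Only numpy, scipy, OpenCV 4.12 (cv2) and the standard library are available. Lean on these libraries where they do the work, as an engineer would, in place of code of your own. Each camera call takes 0.05 s, during which the arm holds its last target. There are 200 camera calls.

## Working session

There is one attempt and no reset: what is moved stays moved. The work goes in short steps, Python scripts to look and compute and a tool call to move; the robot and the scene stay as the last step left them, time stands still between calls to the robot, and variables do not carry over. Pictures are saved under pics/ and viewed, at most 10 in all, crops included, and the job is handed in when it is done.

Besides the shell and the picture viewer there is one more tool, called after ">>>" by a JSON object that holds its "fn" and its "kwargs", one argument or row to a line. jog_arm: Moves the arm, as the interface text tells. Shifts and turns lie within -1 to 1; 1 stands for 200 mm of shift or 30 degrees of turn. Its arguments: {"type":"object","properties":{"moves":{"type":"array","items":{"type":"object","properties":{"travel":{"type":"array","items":{"type":"number","minimum":-1,"maximum":1}},"rotation":{"type":"array","items":{"type":"number","minimum":-1,"maximum":1}},"claw":{"type":"number"}}}},"grip_force":{"type":"number"}},"required":["moves"]}

```bash
mkdir -p pics; python3 - <<'E'
from bench import *
import cv2
print(observe())
for n in("scene","top"):
    cv2.imwrite(f"pics/{n}0.png",grab_frame(n)[:,:,::-1]); print(calibration(n))
E
```

```text
{'clock': 0.0, 'qpos': array([-78.86742136,  24.44827269,   4.23143913,  92.05173582,
        -1.95334728,  63.64310282,  -3.84245057]), 'qd': array([-0.13604269, -0.03311078,  0.02673725, -0.04544422, -0.01972607,
        0.07935664, -0.05596947]), 'tau': array([ 2.03481788e-03, -9.35835028e+01,  3.66856992e+00, -4.54186678e+01,
       -4.85692732e-02,  2.01768283e-02,  1.08668967e-04]), 'tool_pos': array([0.22740731, 0.63508184, 0.20479561]), 'orientation': array([-1.79929260e+02,  5.55926537e-03,  1.60302099e+02]), 'wrist_force': array([-0.07199985, -1.35128078,  0.41788824]), 'moment': array([ 0.01958568, -0.02594733,  0.00684192]), 'finger_force': 0.0, 'grip_width': 0.09405526792156739}
{'vfov': 45.22918543139848, 'cx': 324.93296722769804, 'cy': 202.60383105444993, 'R': array([[ 0.78417791, -0.620535  , -0.00114717],
       [-0.58937187, -0.74421563, -0.31429906],
       [ 0.19417982,  0.24714249, -0.94932333]]), 't': array([-0.45420703,  0.33623306,  1.6546325 ])}
{'vfov': 42.185104399372, 'cx': 321.0564551224264, 'cy': 200.82650960066385, 'R': array([[ 0.01601454, -0.99979162,  0.01265941],
       [-0.98974144, -0.01764873, -0.14177587],
       [ 0.14196974, -0.01025907, -0.98981783]]), 't': array([-0.05944358,  0.55207   ,  1.76612712])}
```

View pics/scene0.png

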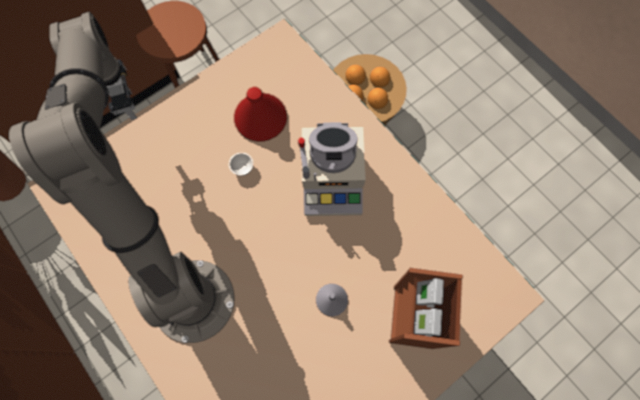

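View pics/top0.png

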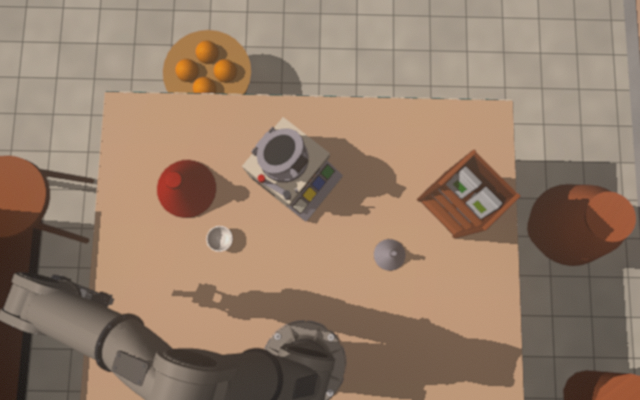

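The scene view shows the mill at (333,170), with its keys in a row at about (312–354,199) and the red knob at (301,142). The top view shows the mill at (292,168), the knob at (262,179), and the keys running from about (300,205) to (327,173). The lid is open.

```bash
cat > h.py <<'E'
import numpy as np, cv2
from bench import *
def proj(n,X):
    c=calibration(n); f=200/np.tan(np.radians(c['vfov']/2)); p=np.asarray(X)@np.array(c['R']).T+c['t']
    return np.c_[c['cx']+f*p[...,0]/p[...,2],c['cy']+f*p[...,1]/p[...,2]] if p.ndim>1 else np.array([c['cx']+f*p[0]/p[2],c['cy']+f*p[1]/p[2]])
def ray(n,uv):
    c=calibration(n); f=200/np.tan(np.radians(c['vfov']/2)); R=np.array(c['R'])
    d=R.T@np.array([(uv[0]-c['cx'])/f,(uv[1]-c['cy'])/f,1]); return -R.T@c['t'],d/np.linalg.norm(d)
def onz(n,uv,z):
    o,d=ray(n,uv); return o+d*(z-o[2])/d[2]
def tri(a,b):
    (o,d),(p,e)=ray("scene",a),ray("top",b)
    s=np.linalg.lstsq(np.c_[d,-e],p-o,rcond=None)[0]; x,y=o+d*s[0],p+e*s[1]
    return (x+y)/2,np.linalg.norm(x-y)
E
python3 - <<'E'
from h import *
win={"scene":(290,110,380,225),"top":(235,110,350,225)}
hs={"red":[(0,8),(172,180)],"yellow":[(20,33)],"green":[(45,80)],"blue":[(105,125)]}
P={}
ims=[]
for n in win:
    im=cv2.imread(f"pics/{n}0.png"); x0,y0,x1,y1=win[n]; c=im[y0:y1,x0:x1]
    h=cv2.cvtColor(c,cv2.COLOR_BGR2HSV)
    for k,r in hs.items():
        m=sum(((h[...,0]>=a)&(h[...,0]<=b)).astype(np.uint8) for a,b in r)*(h[...,1]>(120 if k!="red" else 170))*(h[...,2]>45)
        N,L,S,C=cv2.connectedComponentsWithStats(m.astype(np.uint8))
        for i in range(1,N):
            if S[i,4]>=8: print(n,k,S[i,4],(C[i]+[x0,y0]).round(1))
    ims.append(cv2.resize(c,(400,460) if n=="scene" else (400,400),interpolation=cv2.INTER_CUBIC))
o=np.zeros((460,800,3),np.uint8); o[:,:400]=cv2.resize(ims[0],(400,460)); o[:400,400:]=ims[1]
cv2.imwrite("pics/crop.png",o)
E
```

```text
scene red 32 [301.1 142.2]
scene yellow 111 [325.8 198.4]
scene green 86 [353.7 198. ]
scene blue 93 [339.7 198. ]
top red 23 [261. 178.]
top yellow 107 [309.2 193.8]
```

View pics/crop.png

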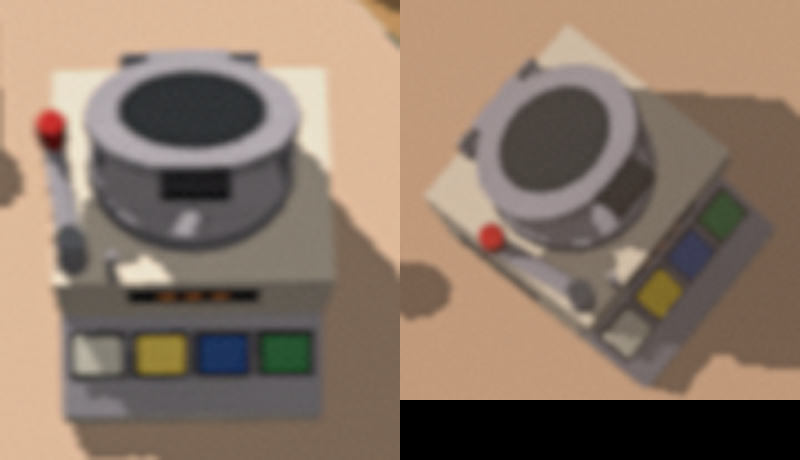

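The crops show the lid partly open: its disc is tilted and the black tab sits at about scene (334,156), top (300,165). The latch bar points to the rear beside it, and all four keys are clear. Next I'll fit the pose from these points.

```bash
cat > pose.py <<'E'
from h import *
from scipy.optimize import least_squares
K=lambda y:np.array([-.086-.01*np.sin(np.radians(27)),y,.059+.01*np.cos(np.radians(27))])
def W(p,m): 
    c,s=np.cos(p[2]),np.sin(p[2]); return np.array([p[0]+c*m[0]-s*m[1],p[1]+s*m[0]+c*m[1],m[2]])
knob=lambda a:np.array([-.052+.088*np.cos(a),.09-.088*np.sin(a),.265])
tab=lambda t:np.array([.118-.173*np.cos(t)-.007*np.sin(t),0,.228+.173*np.sin(t)+.007*np.cos(t)])
E
python3 - <<'E'
from pose import *
for n in ["top"]:
    im=cv2.imread("pics/top0.png")[150:220,285:345]; h=cv2.cvtColor(im,cv2.COLOR_BGR2HSV).astype(int)
    b=im.astype(int)
    for k,m in {"green":(b[...,1]-b[...,2]>15)&(b[...,1]-b[...,0]>8),"blue":(b[...,0]-b[...,2]>20),"yel":(b[...,2]-b[...,0]>60)&(b[...,1]-b[...,0]>45)}.items():
        N,L,S,C=cv2.connectedComponentsWithStats(m.astype(np.uint8)); i=1+S[1:,4].argmax(); print(k,S[i,4],C[i]+[285,150])
obs={"scene":{.075:(312.1,198.6),.025:(325.8,198.4),-.025:(339.7,198),-.075:(353.7,198),'k':(301.1,142.2),'t':(333.9,156)},
"top":{.075:(300,205.7),.025:(309.3,194),-.025:(318.1,182.7),-.075:(328.2,171.2),'k':(261,178),'t':(299.7,164.6)}}
def f(p,full=0):
    r=[]
    for n in obs:
        for k,uv in obs[n].items():
            m=knob(p[3]) if k=='k' else tab(p[4]) if k=='t' else K(k)
            r+=list(proj(n,W(p,m))-uv)
    return np.array(r)
s=least_squares(f,[.7,.1,-.6,0,.5],loss='soft_l1'); print(s.x,np.degrees(s.x[2:])); print(f(s.x).reshape(-1,2).round(1))
for a in (.075,.025,-.025,-.075,'k','t'): print(a,tri(obs['scene'][a],obs['top'][a]))
E
```

```text
green 54 [327.11111111 171.81481481]
blue 61 [318.31147541 182.7704918 ]
yel 90 [309.16666667 193.94444444]
[ 0.64781446  0.04651945  0.9169768  -0.13540904  0.48765243] [52.53890056 -7.75836631 27.94042624]
[[-0.9 -0.1]
 [-0.5 -0.1]
 [-0.3  0.1]
 [-0.2 -0.1]
 [-0.2 -0.1]
 [-0.8  0.2]
 [ 0.5 -0.7]
 [ 0.3 -0.3]
 [ 0.6 -0.2]
 [-0.5  0.1]
 [ 0.2 -0.1]
 [ 0.6 -1.1]]
0.075 (array([0.53508304, 0.02175119, 0.05630752]), np.float64(0.005500453260984076))
0.025 (array([ 0.57442725, -0.00924053,  0.06012953]), np.float64(0.0026355471084756224))
-0.025 (array([ 0.61424985, -0.03887749,  0.06049368]), np.float64(0.0021767302840337258))
-0.075 (array([ 0.65168082, -0.07266802,  0.07201108]), np.float64(0.0006493301220596198))
k (array([0.58918494, 0.13732335, 0.26133444]), np.float64(0.0011542279568217573))
t (array([0.62533902, 0.01746698, 0.31020989]), np.float64(0.006213217740133289))
```

```bash
cat > go.py <<'E'
import sys
from pose import *
from scipy.spatial.transform import Rotation as Ro
P=[.6478,.0465,.917]
def R0(s=None): return Ro.from_euler('xyz',(s or observe())['orientation'],degrees=True)
def down(yaw): return Ro.from_euler('xyz',[180,0,yaw],degrees=True)
c,sn=np.cos(P[2]),np.sin(P[2])
ex,ey=np.array([c,sn,0]),np.array([-sn,c,0])
n=-np.sin(np.radians(27))*ex+np.cos(np.radians(27))*np.array([0,0,1])
def keyR(sg): return Ro.from_matrix(np.c_[np.cross(sg*ey,-n),sg*ey,-n])
def rel(mill=None,world=None,R=None,base=None):
    s=observe() if base is None else None
    p0,r0=(s['tool_pos'],R0(s)) if base is None else base
    w=W(P,np.array(mill)) if world is None else np.array(world)
    t=r0.inv().apply(w-p0)/.2
    rv=(r0.inv()*R).as_rotvec(degrees=True)/30 if R is not None else np.zeros(3)
    return w.round(4),t.round(3),rv.round(3)
E
python3 - <<'E'
from go import *
s=observe(); b=(np.array([.2275,.635,.40]),R0(s))
for m in [(-.036,0,.36),(-.036,0,.40)]: print(rel(m,base=b))
for y in (.075,-.025,-.075): print(W(P,K(y)))
print(W(P,[-.052,.002,.256]),W(P,[-.052,.09,0]))
E
```

```text
(array([0.6259, 0.0179, 0.36  ]), array([-2.916, -2.233,  0.203]), array([0., 0., 0.]))
(array([0.6259, 0.0179, 0.4   ]), array([-2.916, -2.233,  0.003]), array([0., 0., 0.]))
[0.5331997  0.0202465  0.06791007]
[ 0.61257776 -0.04057392  0.06791007]
[ 0.65226679 -0.07098414  0.06791007]
[0.61458582 0.00643982 0.256     ] [0.54473313 0.05996179 0.        ]
```

>>> {"fn": "jog_arm", "kwargs": {
  "moves": [
    {"travel":[0,0,-0.25],"claw":1},
    {"travel":[0,0,-0.5],"claw":1},
    {"travel":[0,0,-0.75],"claw":1},
    {"travel":[0,0,-0.975],"claw":1},
    {"travel":[0,0,-0.975],"claw":1}
  ],
  "grip_force": 15
}}

```text
schema error: expected keys travel, rotation, claw
```

>>> {"fn": "jog_arm", "kwargs": {
  "moves": [
    {"travel":[0,0,-0.25],"rotation":[0,0,0],"claw":1},
    {"travel":[0,0,-0.5],"rotation":[0,0,0],"claw":1},
    {"travel":[0,0,-0.75],"rotation":[0,0,0],"claw":1},
    {"travel":[0,0,-0.975],"rotation":[0,0,0],"claw":1},
    {"travel":[0,0,-0.975],"rotation":[0,0,0],"claw":1}
  ],
  "grip_force": 15
}}

```text
clock: 0.6
tool_pos: [0.2281, 0.6369, 0.4071]
orientation: [179.5, -0.0, 160.3]
wrist_force: [0.2, 1.3, 1.0]
grip_width: 0.0573
finger_force: 0.0
```

>>> {"fn": "jog_arm", "kwargs": {
  "moves": [
    {"travel":[-0.15,-0.11,0],"rotation":[0,0,0],"claw":1},
    {"travel":[-0.3,-0.22,0],"rotation":[0,0,0],"claw":1},
    {"travel":[-0.45,-0.33,0],"rotation":[0,0,0],"claw":1},
    {"travel":[-0.6,-0.45,0],"rotation":[0,0,0],"claw":1},
    {"travel":[-0.73,-0.56,0],"rotation":[0,0,0],"claw":1}
  ]
}}

```text
clock: 1.1
tool_pos: [0.3282, 0.4789, 0.4]
orientation: [-180.0, -0.0, 160.3]
wrist_force: [0.6, 1.2, -0.2]
grip_width: 0.0172
finger_force: 0.0
```

```bash
python3 -c "
from go import *
s=observe();print(s['clock'],s['qpos'],s['tool_pos'],s['orientation'],s['grip_width']); print(rel((-.036,0,.40)))"
```

```text
1.1 [-69.78228689   8.95272702   9.17286912  88.99331543  -1.42861876
  82.21466213   9.7281062 ] [0.32815998 0.47891398 0.39995323] [-1.79953992e+02 -1.55676185e-03  1.60252717e+02] 0.017221747006757628
(array([0.6259, 0.0179, 0.4   ]), array([-2.180e+00, -1.666e+00,  1.000e-03]), array([0., 0., 0.]))
```

>>> {"fn": "jog_arm", "kwargs": {
  "moves": [
    {"travel":[-0.15,-0.11,0],"rotation":[0,0,0.2],"claw":1},
    {"travel":[-0.3,-0.22,0],"rotation":[0,0,0.4],"claw":1},
    {"travel":[-0.45,-0.33,0],"rotation":[0,0,0.6],"claw":1},
    {"travel":[-0.6,-0.45,0],"rotation":[0,0,0.8],"claw":1},
    {"travel":[-0.73,-0.556,0],"rotation":[0,0,1],"claw":1}
  ]
}}

```text
clock: 1.6
tool_pos: [0.428, 0.3249, 0.4001]
orientation: [-180.0, 0.0, 130.0]
wrist_force: [1.1, 0.7, -0.1]
grip_width: 0.0006
finger_force: 0.0
```

>>> {"fn": "jog_arm", "kwargs": {
  "moves": [
    {"travel":[-0.18,-0.023,0],"rotation":[0,0,0.2],"claw":1},
    {"travel":[-0.36,-0.046,0],"rotation":[0,0,0.4],"claw":1},
    {"travel":[-0.55,-0.07,0],"rotation":[0,0,0.6],"claw":1},
    {"travel":[-0.73,-0.093,0],"rotation":[0,0,0.8],"claw":1},
    {"travel":[-0.91,-0.117,0],"rotation":[0,0,1],"claw":1}
  ]
}}

```text
clock: 2.1
tool_pos: [0.5275, 0.1715, 0.4001]
orientation: [-180.0, 0.0, 100.1]
wrist_force: [0.2, -0.2, -0.1]
grip_width: 0.0003
finger_force: 0.0
```

>>> {"fn": "jog_arm", "kwargs": {
  "moves": [
    {"travel":[-0.17,0.07,0],"rotation":[0,0,0.2],"claw":1},
    {"travel":[-0.34,0.14,0],"rotation":[0,0,0.4],"claw":1},
    {"travel":[-0.5,0.21,0],"rotation":[0,0,0.6],"claw":1},
    {"travel":[-0.67,0.28,0],"rotation":[0,0,0.8],"claw":1},
    {"travel":[-0.846,0.354,0],"rotation":[0,0,1],"claw":1}
  ]
}}

```text
clock: 2.6
tool_pos: [0.6274, 0.018, 0.4]
orientation: [-180.0, 0.0, 70.1]
wrist_force: [0.1, 1.0, 0.2]
grip_width: 0.0006
finger_force: 0.0
```

```bash
python3 -c "
from go import *
s=observe();print(s['clock'],s['qpos'],s['tool_pos'],s['orientation'],s['grip_width']); print(rel((-.036,0,.345),R=down(52.5)))"
```

```text
2.6 [-37.21218654  15.92838164  38.98793118  84.33417673 -10.009401
  83.29321698 -18.04413216] [0.62736904 0.01804834 0.40004412] [-1.79970975e+02  1.27498119e-02  7.00859933e+01] 0.0006450635233981369
(array([0.6259, 0.0179, 0.345 ]), array([-0.003, -0.007,  0.275]), array([-0.001,  0.001,  0.586]))
```

>>> {"fn": "jog_arm", "kwargs": {
  "moves": [
    {"travel":[0,-0.003,0.1],"rotation":[0,0,0.2],"claw":1},
    {"travel":[-0.003,-0.007,0.2],"rotation":[0,0,0.4],"claw":1},
    {"travel":[-0.003,-0.007,0.275],"rotation":[0,0,0.586],"claw":1},
    {"travel":[-0.003,-0.007,0.275],"rotation":[0,0,0.586],"claw":1}
  ]
}}

```text
clock: 3.0
tool_pos: [0.6244, 0.0192, 0.3431]
orientation: [-179.9, 0.2, 52.6]
wrist_force: [-0.1, -0.2, -0.6]
grip_width: 0.0005
finger_force: 0.0
```

>>> {"fn": "jog_arm", "kwargs": {
  "moves": [
    {"travel":[0,0,0.05],"rotation":[0,0,0],"claw":1},
    {"travel":[-0.01,0,0.1],"rotation":[0,0,0],"claw":1},
    {"travel":[-0.02,0,0.15],"rotation":[0,0,0],"claw":1},
    {"travel":[-0.03,0,0.2],"rotation":[0,0,0],"claw":1},
    {"travel":[-0.04,0,0.25],"rotation":[0,0,0],"claw":1}
  ]
}}

```text
clock: 3.5
tool_pos: [0.6205, 0.0124, 0.2948]
orientation: [180.0, -0.0, 52.7]
wrist_force: [0.3, -0.6, 2.3]
grip_width: 0.0006
finger_force: 0.9
```

```bash
python3 -c "
from go import *
s=observe();print(s['clock'],s['qpos'],s['tool_pos'],s['orientation'],s['wrist_force']); print(rel((-.055,0,.24),R=down(52.5)))
im=[grab_frame(n)[100:230,230:390,::-1] for n in ('scene','top')]
cv2.imwrite('pics/c2.png',cv2.resize(np.hstack(im),(800,325),interpolation=cv2.INTER_CUBIC))"
```

```text
3.5 [-38.66030761  18.49037572  40.99451085  94.82739498 -12.68025616
  71.43162332 -32.33382192] [0.62045953 0.01236187 0.29478798] [ 1.79996253e+02 -5.68798632e-03  5.27326343e+01] [ 0.28790378 -0.60231564  2.26891462]
(array([0.6143, 0.0028, 0.24  ]), array([-0.056,  0.004,  0.274]), array([ 0.   , -0.   ,  0.008]))
```

View pics/c2.png

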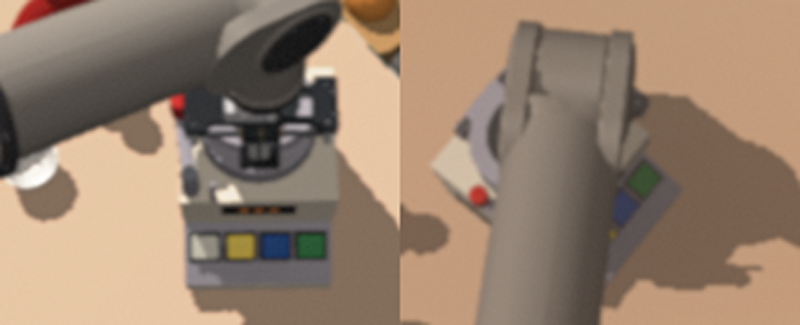

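The picture shows the gripper on the tab, about (260,150) in the left crop. The 2.3 N reading confirms contact, so I'll keep pressing down.

>>> {"fn": "jog_arm", "kwargs": {
  "moves": [
    {"travel":[-0.01,0,0.05],"rotation":[0,0,0],"claw":1},
    {"travel":[-0.02,0,0.1],"rotation":[0,0,0],"claw":1},
    {"travel":[-0.03,0,0.15],"rotation":[0,0,0],"claw":1},
    {"travel":[-0.04,0,0.2],"rotation":[0,0,0],"claw":1},
    {"travel":[-0.05,0,0.25],"rotation":[0,0,0],"claw":1}
  ]
}}

```text
clock: 4.1
tool_pos: [0.6145, 0.0048, 0.2446]
orientation: [-180.0, -0.0, 52.7]
wrist_force: [1.3, 0.6, 1.4]
grip_width: 0.0004
finger_force: 0.8
```

>>> {"fn": "jog_arm", "kwargs": {
  "moves": [
    {"travel":[-0.003,0,0.01],"rotation":[0,0,0],"claw":1},
    {"travel":[-0.005,0,0.02],"rotation":[0,0,0],"claw":1},
    {"travel":[-0.005,0,0.03],"rotation":[0,0,0],"claw":1},
    {"travel":[-0.005,0,0.04],"rotation":[0,0,0],"claw":1},
    {"travel":[-0.005,0,0.045],"rotation":[0,0,0],"claw":1}
  ]
}}

```text
clock: 4.6
tool_pos: [0.6139, 0.0038, 0.2364]
orientation: [180.0, 0.0, 52.7]
wrist_force: [-0.8, -0.7, 0.9]
grip_width: 0.0004
finger_force: 0.7
```

>>> {"fn": "jog_arm", "kwargs": {
  "moves": [
    {"travel":[0,0,0.005],"rotation":[0,0,0],"claw":1},
    {"travel":[0,0,0.01],"rotation":[0,0,0],"claw":1},
    {"travel":[0,0,0.01],"rotation":[0,0,0],"claw":1}
  ]
}}

```text
clock: 4.9
tool_pos: [0.614, 0.0038, 0.2351]
orientation: [180.0, -0.0, 52.7]
wrist_force: [-3.7, -0.0, 9.8]
grip_width: 0.0004
finger_force: 4.8
```

>>> {"fn": "jog_arm", "kwargs": {
  "moves": [
    {"travel":[0,0,0.004],"rotation":[0,0,0],"claw":1},
    {"travel":[0,0,0.008],"rotation":[0,0,0],"claw":1},
    {"travel":[0,0,0.008],"rotation":[0,0,0],"claw":1}
  ]
}}

```text
clock: 5.2
tool_pos: [0.6142, 0.0038, 0.2347]
orientation: [180.0, -0.1, 52.7]
wrist_force: [-10.0, -0.3, 26.7]
grip_width: 0.0006
finger_force: 13.3
```

>>> {"fn": "jog_arm", "kwargs": {
  "moves": [
    {"travel":[0,0,-0.2],"rotation":[0,0,0],"claw":0.35},
    {"travel":[0,0,-0.4],"rotation":[0,0,0],"claw":0.35},
    {"travel":[0.15,-0.17,-0.5],"rotation":[0,0,0],"claw":0.35},
    {"travel":[0.3,-0.34,-0.5],"rotation":[0,0,0],"claw":0.35},
    {"travel":[0.45,-0.51,-0.5],"rotation":[0,0,0],"claw":0.35}
  ]
}}

```text
clock: 5.7
tool_pos: [0.5872, 0.1388, 0.3338]
orientation: [180.0, -0.1, 52.7]
wrist_force: [0.8, 0.4, -0.6]
grip_width: 0.0372
finger_force: 0.0
```

```bash
python3 -c "
from go import *
s=observe();print(s['clock'],s['qpos'],s['tool_pos'],s['wrist_force'],s['grip_width']); print(rel(knob(-.1354)-[0,0,.009],R=down(52.5)))
im=[grab_frame(n)[100:230,230:390,::-1] for n in ('scene','top')]
cv2.imwrite('pics/c3.png',cv2.resize(np.hstack(im),(800,325),interpolation=cv2.INTER_CUBIC))"
```

```text
5.7 [-50.71362765  14.47457955  39.05057538  93.81166453  -9.42651307
  74.94979489 -47.42865539] [0.58716037 0.13882775 0.33375351] [ 0.77453136  0.40374382 -0.61834264] 0.037239848995650124
(array([0.5883, 0.1364, 0.256 ]), array([-0.007,  0.012,  0.389]), array([ 0.001, -0.003,  0.006]))
```

View pics/c3.png

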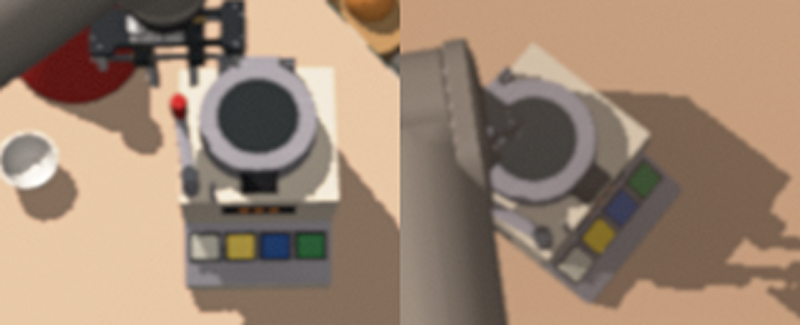

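The crop shows the lid shut with its tab at about (260,180), the knob at about (178,103), and the gripper above and behind it. Next I'll open the claw further and lower it over the knob.

>>> {"fn": "jog_arm", "kwargs": {
  "moves": [
    {"travel":[-0.007,0.012,0.08],"rotation":[0,0,0],"claw":0.3},
    {"travel":[-0.007,0.012,0.16],"rotation":[0,0,0],"claw":0.3},
    {"travel":[-0.007,0.012,0.16],"rotation":[0,0,0],"claw":0.3},
    {"travel":[-0.007,0.012,0.28],"rotation":[0,0,0],"claw":0.3},
    {"travel":[-0.007,0.012,0.389],"rotation":[0,0,0],"claw":0.3}
  ]
}}

```text
clock: 6.3
tool_pos: [0.5889, 0.1348, 0.2554]
orientation: [180.0, -0.1, 52.7]
wrist_force: [0.2, 0.1, -0.6]
grip_width: 0.0657
finger_force: 0.0
```

>>> {"fn": "jog_arm", "kwargs": {
  "moves": [
    {"travel":[0,0,0],"rotation":[0,0,0],"claw":0.8},
    {"travel":[0,0,0],"rotation":[0,0,0],"claw":0.8},
    {"travel":[0,0,0],"rotation":[0,0,0],"claw":0.8},
    {"travel":[0,0,0],"rotation":[0,0,0],"claw":0.8},
    {"travel":[0,0,0],"rotation":[0,0,0],"claw":0.8}
  ],
  "grip_force": 8
}}

```text
clock: 6.8
tool_pos: [0.5887, 0.1348, 0.2558]
orientation: [180.0, -0.1, 52.7]
wrist_force: [1.0, -1.0, 0.1]
grip_width: 0.0293
finger_force: 0.0
```

>>> {"fn": "jog_arm", "kwargs": {
  "moves": [
    {"travel":[0,0,0],"rotation":[0,0,0],"claw":1},
    {"travel":[0,0,0],"rotation":[0,0,0],"claw":1},
    {"travel":[0,0,0],"rotation":[0,0,0],"claw":1}
  ]
}}

```text
clock: 7.1
tool_pos: [0.5886, 0.1349, 0.2555]
orientation: [180.0, -0.0, 52.7]
wrist_force: [-0.4, 0.6, 5.9]
grip_width: 0.0237
finger_force: 8.0
```

```bash
python3 -c "
from go import *
s=observe();print(s['tool_pos'],s['wrist_force'],s['grip_width'],s['finger_force'])
m=np.array([(s['tool_pos']-[P[0],P[1],0])@ex,(s['tool_pos']-[P[0],P[1],0])@ey]);print(m, np.linalg.norm(m-[-.052,.09]))
a0=np.arctan2(-(m[1]-.09),m[0]+.052);print(a0)
for a in np.linspace(a0,np.pi/2,16): print(a.round(2),rel(knob(a)-[0,0,.009])[1])"
```

```text
[0.58857758 0.13486882 0.25546545] [-0.3861258   0.62219629  5.92268453] 0.023659861544030804 8.000297248363495
[0.03412613 0.10075589] 0.08679515651458106
-0.12424214217495369
-0.12 [ 0.006 -0.001 -0.003]
-0.01 [ 0.009  0.049 -0.003]
0.1 [ 0.007  0.099 -0.003]
0.21 [-0.001  0.148 -0.003]
0.33 [-0.015  0.195 -0.003]
0.44 [-0.033  0.241 -0.003]
0.55 [-0.057  0.285 -0.003]
0.67 [-0.086  0.326 -0.003]
0.78 [-0.119  0.363 -0.003]
0.89 [-0.156  0.396 -0.003]
1.01 [-0.196  0.425 -0.003]
1.12 [-0.24   0.449 -0.003]
1.23 [-0.286  0.468 -0.003]
1.34 [-0.334  0.482 -0.003]
1.46 [-0.383  0.49  -0.003]
1.57 [-0.432  0.492 -0.003]
```

>>> {"fn": "jog_arm", "kwargs": {
  "moves": [
    {"travel":[0.003,0.05,0],"rotation":[0,0,0],"claw":1},
    {"travel":[0.001,0.1,0],"rotation":[0,0,0],"claw":1},
    {"travel":[-0.006,0.149,0],"rotation":[0,0,0],"claw":1},
    {"travel":[-0.019,0.196,0],"rotation":[0,0,0],"claw":1},
    {"travel":[-0.037,0.242,0],"rotation":[0,0,0],"claw":1}
  ]
}}

```text
clock: 7.6
tool_pos: [0.6228, 0.0987, 0.2548]
orientation: [-180.0, 0.0, 52.7]
wrist_force: [-0.9, 2.5, 1.0]
grip_width: 0.0234
finger_force: 8.0
```

>>> {"fn": "jog_arm", "kwargs": {
  "moves": [
    {"travel":[-0.024,0.044,0],"rotation":[0,0,0],"claw":1},
    {"travel":[-0.053,0.085,0],"rotation":[0,0,0],"claw":1},
    {"travel":[-0.086,0.122,0],"rotation":[0,0,0],"claw":1},
    {"travel":[-0.123,0.155,0],"rotation":[0,0,0],"claw":1},
    {"travel":[-0.163,0.184,0],"rotation":[0,0,0],"claw":1}
  ]
}}

```text
clock: 8.1
tool_pos: [0.6318, 0.0504, 0.2549]
orientation: [-180.0, 0.0, 52.7]
wrist_force: [-1.0, 2.9, -1.8]
grip_width: 0.0235
finger_force: 8.0
```

```bash
python3 -c "
from go import *
s=observe();print(s['tool_pos'],s['wrist_force'],s['grip_width'],s['finger_force'])
m=np.array([(s['tool_pos']-[P[0],P[1],0])@ex,(s['tool_pos']-[P[0],P[1],0])@ey]);print(m, np.linalg.norm(m-[-.052,.09]),np.arctan2(-(m[1]-.09),m[0]+.052))
for a in (1.12,1.23,1.34,1.46,1.57): print(rel(knob(a)-[0,0,.009])[1])"
```

```text
[0.63179174 0.05042145 0.25493291] [-1.02533987  2.86717379 -1.77481578] 0.023455502331532013 8.00013855099678
[-0.00662352  0.01509209] 0.08757979468541893 1.0261496957448795
[-0.035  0.021 -0.005]
[-0.08   0.04  -0.005]
[-0.126  0.053 -0.005]
[-0.178  0.062 -0.005]
[-0.227  0.065 -0.005]
```

Now on to the stop, finishing slightly past it.

>>> {"fn": "jog_arm", "kwargs": {
  "moves": [
    {"travel":[-0.035,0.021,0],"rotation":[0,0,0],"claw":1},
    {"travel":[-0.08,0.04,0],"rotation":[0,0,0],"claw":1},
    {"travel":[-0.126,0.053,0],"rotation":[0,0,0],"claw":1},
    {"travel":[-0.178,0.062,0],"rotation":[0,0,0],"claw":1},
    {"travel":[-0.217,0.065,0],"rotation":[0,0,0],"claw":1}
  ]
}}

```text
clock: 8.6
tool_pos: [0.6155, 0.0077, 0.2551]
orientation: [180.0, 0.0, 52.7]
wrist_force: [2.1, 1.8, -3.8]
grip_width: 0.024
finger_force: 8.0
```

>>> {"fn": "jog_arm", "kwargs": {
  "moves": [
    {"travel":[-0.005,0,0],"rotation":[0,0,0],"claw":1},
    {"travel":[-0.01,0,0],"rotation":[0,0,0],"claw":1},
    {"travel":[-0.01,0,0],"rotation":[0,0,0],"claw":1}
  ]
}}

```text
clock: 8.9
tool_pos: [0.615, 0.007, 0.2551]
orientation: [180.0, 0.0, 52.7]
wrist_force: [3.2, -3.2, -3.4]
grip_width: 0.024
finger_force: 8.0
```

>>> {"fn": "jog_arm", "kwargs": {
  "moves": [
    {"travel":[-0.005,0,0],"rotation":[0,0,0],"claw":1},
    {"travel":[-0.01,0,0],"rotation":[0,0,0],"claw":1},
    {"travel":[-0.01,0,0],"rotation":[0,0,0],"claw":1}
  ]
}}

```text
clock: 9.2
tool_pos: [0.6141, 0.0057, 0.2552]
orientation: [179.9, -0.0, 52.7]
wrist_force: [5.0, -2.5, -3.7]
grip_width: 0.0238
finger_force: 8.0
```

>>> {"fn": "jog_arm", "kwargs": {
  "moves": [
    {"travel":[-0.006,0,0],"rotation":[0,0,0],"claw":1},
    {"travel":[-0.012,0,0],"rotation":[0,0,0],"claw":1},
    {"travel":[-0.012,0,0],"rotation":[0,0,0],"claw":1}
  ]
}}

```text
clock: 9.5
tool_pos: [0.6126, 0.0037, 0.2552]
orientation: [179.9, -0.0, 52.7]
wrist_force: [4.8, -2.7, -4.1]
grip_width: 0.0237
finger_force: 8.0
```

>>> {"fn": "jog_arm", "kwargs": {
  "moves": [
    {"travel":[-0.006,0,0],"rotation":[0,0,0],"claw":1},
    {"travel":[-0.012,0,0],"rotation":[0,0,0],"claw":1},
    {"travel":[-0.012,0,0],"rotation":[0,0,0],"claw":1}
  ]
}}

```text
clock: 9.8
tool_pos: [0.6115, 0.0022, 0.2552]
orientation: [179.9, -0.0, 52.7]
wrist_force: [6.7, -1.6, -5.4]
grip_width: 0.024
finger_force: 8.0
```

>>> {"fn": "jog_arm", "kwargs": {
  "moves": [
    {"travel":[0,0,0],"rotation":[0,0,0],"claw":1},
    {"travel":[-0.006,0,0],"rotation":[0,0,0],"claw":1},
    {"travel":[-0.012,0,0],"rotation":[0,0,0],"claw":1},
    {"travel":[-0.012,0,0],"rotation":[0,0,0],"claw":1}
  ],
  "grip_force": 30
}}

```text
clock: 10.2
tool_pos: [0.6113, 0.002, 0.2554]
orientation: [179.9, -0.2, 52.8]
wrist_force: [16.5, 5.4, -10.1]
grip_width: 0.0235
finger_force: 30.0
```

>>> {"fn": "jog_arm", "kwargs": {
  "moves": [
    {"travel":[-0.006,0,0],"rotation":[0,0,0],"claw":1},
    {"travel":[-0.012,0,0],"rotation":[0,0,0],"claw":1},
    {"travel":[-0.012,0,0],"rotation":[0,0,0],"claw":1}
  ]
}}

```text
clock: 10.5
tool_pos: [0.6111, 0.0018, 0.2555]
orientation: [179.8, -0.3, 52.9]
wrist_force: [24.6, 12.7, -14.2]
grip_width: 0.0233
finger_force: 30.0
```

>>> {"fn": "jog_arm", "kwargs": {
  "moves": [
    {"travel":[0,0,0],"rotation":[0,0,0],"claw":0.5},
    {"travel":[0,0,0],"rotation":[0,0,0],"claw":0.5},
    {"travel":[0,0,0],"rotation":[0,0,0],"claw":0.5},
    {"travel":[0,0,-0.1],"rotation":[0,0,0],"claw":0.5},
    {"travel":[0,0,-0.3],"rotation":[0,0,0],"claw":0.5}
  ]
}}

```text
clock: 11.0
tool_pos: [0.6062, -0.0018, 0.3136]
orientation: [-179.8, 0.2, 52.7]
wrist_force: [-0.0, 1.3, 0.4]
grip_width: 0.0472
finger_force: 0.0
```

>>> {"fn": "jog_arm", "kwargs": {
  "moves": [
    {"travel":[-0.1,0,-0.2],"rotation":[0,0,0],"claw":1},
    {"travel":[-0.3,0,-0.2],"rotation":[0,0,0],"claw":1},
    {"travel":[-0.5,0,-0.2],"rotation":[0,0,0],"claw":1},
    {"travel":[-0.7,0,-0.2],"rotation":[0,0,0],"claw":1},
    {"travel":[-0.75,0,-0.2],"rotation":[0,0,0],"claw":1}
  ]
}}

```text
clock: 11.5
tool_pos: [0.5143, -0.1252, 0.3557]
orientation: [-180.0, -0.1, 52.4]
wrist_force: [-0.9, -0.2, 0.4]
grip_width: 0.0106
finger_force: 0.0
```

```bash
python3 -c "
from go import *
s=observe();print(s['tool_pos'],s['wrist_force'],s['grip_width'],s['qpos'])
im=[]
for n in ('scene','top'):
    c=grab_frame(n)[100:230,230:390,::-1]; b=c.astype(int); m=(b[...,2]>100)&(b[...,1]<60)&(b[...,0]<60)
    N,L,S,C=cv2.connectedComponentsWithStats(m.astype(np.uint8)); print(n,[(S[i,4],(C[i]+[230,100]).round(1)) for i in range(1,N)], [proj(n,W(P,knob(a))).round(1) for a in (1.45,1.5708)]); im.append(c)
cv2.imwrite('pics/c4.png',cv2.resize(np.hstack(im),(800,325),interpolation=cv2.INTER_CUBIC))
print(rel(K(.075)+.1*np.array([-.454,0,.891]),R=keyR(-1)))"
```

```text
[ 0.51432624 -0.12518128  0.35565152] [-0.86210233 -0.20625397  0.36339722] 0.01059020995134666 [-35.26410436   4.27877059  45.54200318 100.82721361  -3.21707082
  76.17064747 -26.5901682 ]
scene [(np.int32(359), array([242.3, 114.6])), (np.int32(10), array([278., 101.])), (np.int32(2), array([282.5, 105.5])), (np.int32(1), array([284., 108.])), (np.int32(1), array([285., 110.]))] [array([332. , 163.6]), array([332.3, 166.7])]
top [(np.int32(37), array([304.8, 170.3]))] [array([301.1, 168.3]), array([303.9, 170.2])]
(array([ 0.5056, -0.0158,  0.157 ]), array([ 0.39 , -0.366,  0.994]), array([-0.   ,  0.897,  0.001]))
```

View pics/c4.png

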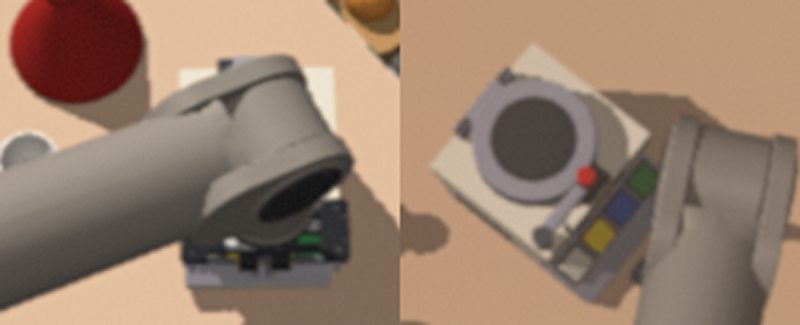

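The crop shows the latch bar across the tab, with the knob at top (304.8,170.3). The fully home position predicts (303.9,170.2). Now to the white key, tilting the tool.

>>> {"fn": "jog_arm", "kwargs": {
  "moves": [
    {"travel":[0,-0.05,0.1],"rotation":[0,0.22,0],"claw":1},
    {"travel":[0.05,-0.12,0.3],"rotation":[0,0.45,0],"claw":1},
    {"travel":[0.15,-0.2,0.5],"rotation":[0,0.67,0],"claw":1},
    {"travel":[0.27,-0.28,0.7],"rotation":[0,0.9,0],"claw":1},
    {"travel":[0.35,-0.36,0.85],"rotation":[0,0.9,0],"claw":1}
  ]
}}

```text
clock: 12.1
tool_pos: [0.5021, -0.0221, 0.1838]
orientation: [180.0, -27.2, 52.5]
wrist_force: [1.4, 1.8, 1.0]
grip_width: 0.0007
finger_force: 0.0
```

```bash
python3 -c "
from go import *
s=observe();print(s['clock'],s['tool_pos'],s['wrist_force'],s['grip_width'],s['qpos'])
print(rel(K(.075)+.02*np.array([-.454,0,.891]),R=keyR(-1)))"
```

```text
12.1 [ 0.50208965 -0.02212991  0.18383944] [1.41015762 1.79552723 0.99916468] 0.0006533056511555048 [-30.65095737   6.0716164   46.80070806 127.80227941 -43.25025239
  45.88680158   8.40258059]
(array([0.5277, 0.013 , 0.0857]), array([-0.031, -0.006,  0.536]), array([ 0.002, -0.006, -0.   ]))
```

>>> {"fn": "jog_arm", "kwargs": {
  "moves": [
    {"travel":[-0.01,0,0.13],"rotation":[0,0,0],"claw":1},
    {"travel":[-0.02,0,0.26],"rotation":[0,0,0],"claw":1},
    {"travel":[-0.03,-0.006,0.4],"rotation":[0,0,0],"claw":1},
    {"travel":[-0.03,-0.006,0.5],"rotation":[0,0,0],"claw":1},
    {"travel":[-0.03,-0.006,0.536],"rotation":[0,0,0],"claw":1}
  ]
}}

```text
clock: 12.6
tool_pos: [0.5274, 0.0154, 0.0848]
orientation: [-179.9, -26.9, 52.8]
wrist_force: [-0.2, -0.5, -0.7]
grip_width: 0.0008
finger_force: 0.0
```

```bash
python3 -c "
from go import *
s=observe();print(s['clock'],s['tool_pos'],s['orientation'],s['wrist_force'],s['qpos'])
print(rel(K(.075),R=keyR(-1)))
c=grab_frame('scene')[150:230,280:380,::-1]
cv2.imwrite('pics/c5.png',cv2.resize(c,(600,480),interpolation=cv2.INTER_CUBIC))"
```

```text
12.6 [0.52736079 0.01543611 0.08482381] [-179.85002298  -26.91236072   52.8218703 ] [-0.20315721 -0.48176439 -0.65379814] [-10.23687292  17.22430147  19.87085741 129.60910153 -58.44857031
  34.87234774  20.51133183]
(array([0.5332, 0.0202, 0.0679]), array([-0.005,  0.009,  0.092]), array([-0.009,  0.003,  0.008]))
```

View pics/c5.png

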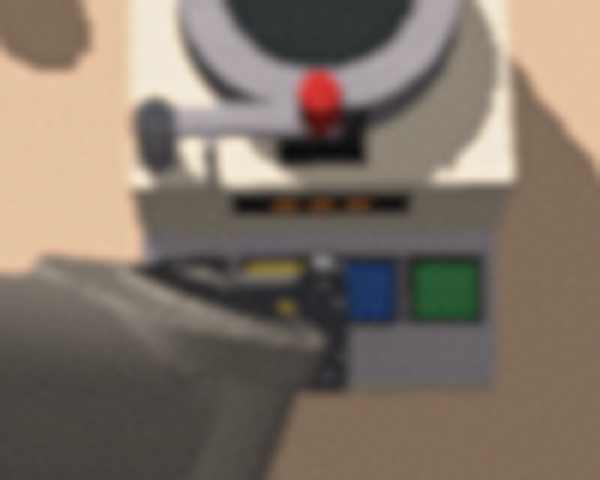

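The latch bar lies across the tab and the tool is over the white key, but joint 5 is close to its limit. I'll reduce the tilt by about 8°, which still clears the head.

>>> {"fn": "jog_arm", "kwargs": {
  "moves": [
    {"travel":[0,0,0],"rotation":[0,-0.1,0],"claw":1},
    {"travel":[0,0.005,0],"rotation":[0,-0.2,0],"claw":1},
    {"travel":[0,0.009,0],"rotation":[0,-0.27,0],"claw":1},
    {"travel":[0,0.009,0],"rotation":[0,-0.27,0],"claw":1}
  ]
}}

```text
clock: 13.05
tool_pos: [0.5298, 0.0138, 0.0871]
orientation: [180.0, -18.9, 52.9]
wrist_force: [-0.2, 0.0, -0.6]
grip_width: 0.0004
finger_force: 0.0
```

```bash
python3 -c "
from go import *
s=observe();print(s['clock'],s['tool_pos'],s['orientation'],s['wrist_force'],s['qpos'])
for d in (.003,0,-.006): print(rel(K(.075)+d*np.array([-.454,0,.891]),R=keyR(-1)))"
```

```text
13.05 [0.52976449 0.01382397 0.08706996] [179.97769786 -18.8636961   52.89287644] [-0.21408861  0.01737071 -0.56133381] [-20.19687548  17.09637523  25.88238631 126.51980474 -43.04795726
  35.03660982   2.0888164 ]
(array([0.5324, 0.0192, 0.0706]), array([ 0.001, -0.006,  0.087]), array([-0.004,  0.271,  0.011]))
(array([0.5332, 0.0202, 0.0679]), array([ 0.003, -0.006,  0.102]), array([-0.004,  0.271,  0.011]))
(array([0.5349, 0.0224, 0.0626]), array([ 0.007, -0.006,  0.132]), array([-0.004,  0.271,  0.011]))
```

>>> {"fn": "jog_arm", "kwargs": {
  "moves": [
    {"travel":[0,-0.006,0.06],"rotation":[0,0,0],"claw":1},
    {"travel":[0.003,-0.006,0.1],"rotation":[0,0,0],"claw":1},
    {"travel":[0.005,-0.006,0.12],"rotation":[0,0,0],"claw":1},
    {"travel":[0.007,-0.006,0.13],"rotation":[0,0,0],"claw":1},
    {"travel":[0.007,-0.006,0.13],"rotation":[0,0,0],"claw":1}
  ]
}}

```text
clock: 13.55
tool_pos: [0.5334, 0.0207, 0.0627]
orientation: [-179.9, -18.9, 52.7]
wrist_force: [-3.2, 1.9, 7.9]
grip_width: 0.0005
finger_force: 3.4
```

>>> {"fn": "jog_arm", "kwargs": {
  "moves": [
    {"travel":[0,0,0.005],"rotation":[0,0,0],"claw":1},
    {"travel":[0,0,0.01],"rotation":[0,0,0],"claw":1},
    {"travel":[0,0,0.01],"rotation":[0,0,0],"claw":1}
  ]
}}

```text
clock: 13.85
tool_pos: [0.5337, 0.0211, 0.0619]
orientation: [-179.9, -19.0, 52.7]
wrist_force: [-16.2, -2.7, 32.3]
grip_width: 0.0003
finger_force: 17.2
```

The white key is fully down: the force rose to 32 N with almost no movement. Retreat and shift to blue.

>>> {"fn": "jog_arm", "kwargs": {
  "moves": [
    {"travel":[0,0,-0.1],"rotation":[0,0,0],"claw":1},
    {"travel":[0,0,-0.2],"rotation":[0,0,0],"claw":1},
    {"travel":[0,0.17,-0.2],"rotation":[0,0,0],"claw":1},
    {"travel":[0,0.34,-0.2],"rotation":[0,0,0],"claw":1},
    {"travel":[0,0.5,-0.2],"rotation":[0,0,0],"claw":1}
  ]
}}

```text
clock: 14.35
tool_pos: [0.6069, -0.0507, 0.0991]
orientation: [180.0, -18.9, 52.7]
wrist_force: [-0.7, 1.2, 0.1]
grip_width: 0.0009
finger_force: 0.0
```

```bash
python3 -c "
from go import *
s=observe();print(s['clock'],s['tool_pos'],s['orientation'],s['wrist_force'],s['qpos'])
for d in (.003,0,-.006): print(rel(K(-.025)+d*np.array([-.454,0,.891])))"
```

```text
14.35 [ 0.60688285 -0.05071391  0.09913861] [179.96902269 -18.9453596   52.72786278] [-0.66157383  1.17185101  0.08884865] [-13.59353476  23.91529443  27.56923258 115.22933135 -43.06112228
  42.97314062   5.97381941]
(array([ 0.6117, -0.0417,  0.0706]), array([ 0.002, -0.008,  0.152]), array([0., 0., 0.]))
(array([ 0.6126, -0.0406,  0.0679]), array([ 0.004, -0.008,  0.166]), array([0., 0., 0.]))
(array([ 0.6142, -0.0384,  0.0626]), array([ 0.008, -0.008,  0.196]), array([0., 0., 0.]))
```

>>> {"fn": "jog_arm", "kwargs": {
  "moves": [
    {"travel":[0.001,-0.006,0.1],"rotation":[0,0,0],"claw":1},
    {"travel":[0.003,-0.006,0.16],"rotation":[0,0,0],"claw":1},
    {"travel":[0.006,-0.006,0.185],"rotation":[0,0,0],"claw":1},
    {"travel":[0.008,-0.006,0.2],"rotation":[0,0,0],"claw":1},
    {"travel":[0.008,-0.006,0.204],"rotation":[0,0,0],"claw":1}
  ]
}}

```text
clock: 14.85
tool_pos: [0.6126, -0.0384, 0.062]
orientation: [-180.0, -18.9, 52.7]
wrist_force: [-24.3, -10.3, 41.1]
grip_width: 0.0004
finger_force: 23.3
```

>>> {"fn": "jog_arm", "kwargs": {
  "moves": [
    {"travel":[0,0,0],"rotation":[0,0,0],"claw":1},
    {"travel":[0,0,0.002],"rotation":[0,0,0],"claw":1}
  ]
}}

```text
clock: 15.05
tool_pos: [0.6126, -0.0384, 0.062]
orientation: [-180.0, -18.9, 52.6]
wrist_force: [-24.5, -10.1, 41.1]
grip_width: 0.0004
finger_force: 23.6
```

The blue key is fully down. Retreat and shift 50 mm to green.

>>> {"fn": "jog_arm", "kwargs": {
  "moves": [
    {"travel":[0,0,-0.1],"rotation":[0,0,0],"claw":1},
    {"travel":[0,0,-0.2],"rotation":[0,0,0],"claw":1},
    {"travel":[0,0.13,-0.2],"rotation":[0,0,0],"claw":1},
    {"travel":[0,0.25,-0.2],"rotation":[0,0,0],"claw":1},
    {"travel":[0,0.25,-0.2],"rotation":[0,0,0],"claw":1}
  ]
}}

```text
clock: 15.55
tool_pos: [0.6472, -0.0791, 0.0986]
orientation: [179.9, -18.9, 52.7]
wrist_force: [-0.0, 0.1, -0.5]
grip_width: 0.0003
finger_force: 0.0
```

```bash
python3 -c "
from go import *
s=observe();print(s['clock'],s['tool_pos'],s['orientation'],s['wrist_force'],s['qpos'])
for d in (.003,0,-.006): print(rel(K(-.075)+d*np.array([-.454,0,.891])))"
```

```text
15.55 [ 0.64723014 -0.07912917  0.09864005] [179.90146221 -18.90504634  52.70818937] [-0.04695586  0.08633298 -0.54322933] [-10.73075249  27.96073022  27.75939249 109.26518511 -43.53379318
  46.15888873   7.12028724]
(array([ 0.6514, -0.0721,  0.0706]), array([-0.007, -0.005,  0.146]), array([0., 0., 0.]))
(array([ 0.6523, -0.071 ,  0.0679]), array([-0.005, -0.005,  0.161]), array([0., 0., 0.]))
(array([ 0.6539, -0.0688,  0.0626]), array([-0.   , -0.005,  0.19 ]), array([0., 0., 0.]))
```

>>> {"fn": "jog_arm", "kwargs": {
  "moves": [
    {"travel":[-0.007,-0.005,0.1],"rotation":[0,0,0],"claw":1},
    {"travel":[-0.005,-0.005,0.155],"rotation":[0,0,0],"claw":1},
    {"travel":[-0.002,-0.005,0.18],"rotation":[0,0,0],"claw":1},
    {"travel":[0,-0.005,0.194],"rotation":[0,0,0],"claw":1},
    {"travel":[0,-0.005,0.196],"rotation":[0,0,0],"claw":1}
  ]
}}

```text
clock: 16.05
tool_pos: [0.6512, -0.0671, 0.0625]
orientation: [-179.9, -19.0, 52.7]
wrist_force: [-24.3, -2.8, 36.7]
grip_width: 0.0
finger_force: 20.3
```

>>> {"fn": "jog_arm", "kwargs": {
  "moves": [
    {"travel":[0,0,0.002],"rotation":[0,0,0],"claw":1},
    {"travel":[0,0,0.002],"rotation":[0,0,0],"claw":1}
  ]
}}

```text
clock: 16.25
tool_pos: [0.6512, -0.0671, 0.0625]
orientation: [-179.9, -19.0, 52.7]
wrist_force: [-25.0, -4.4, 38.0]
grip_width: 0.0006
finger_force: 20.8
```

>>> {"fn": "jog_arm", "kwargs": {
  "moves": [
    {"travel":[0,0,-0.15],"rotation":[0,0,0],"claw":1},
    {"travel":[0,0,-0.35],"rotation":[0,0,0],"claw":1},
    {"travel":[-0.2,0,-0.5],"rotation":[0,0,0],"claw":1},
    {"travel":[-0.4,0,-0.5],"rotation":[0,0,0],"claw":1},
    {"travel":[-0.4,0,-0.5],"rotation":[0,0,0],"claw":1}
  ]
}}

```text
clock: 16.75
tool_pos: [0.584, -0.1572, 0.1293]
orientation: [-180.0, -18.8, 52.4]
wrist_force: [-0.5, 0.8, 0.4]
grip_width: 0.0007
finger_force: 0.0
```

```bash
python3 -c "
from go import *
s=observe();print(s['clock'],s['tool_pos'],s['wrist_force'])
im=[grab_frame(n)[:,:,::-1] for n in ('scene','top')]
cv2.imwrite('pics/c6.png',cv2.resize(np.hstack([im[0][60:320,210:390],im[1][100:280,150:410][:, :]. repeat(1,0) if 0 else cv2.resize(im[1][100:280,150:410],(376,260))]),None,fx=1.4,fy=1.4))"
```

```text
16.75 [ 0.58404651 -0.15715172  0.12927177] [-0.49694804  0.79935663  0.40215306]
```

View pics/c6.png

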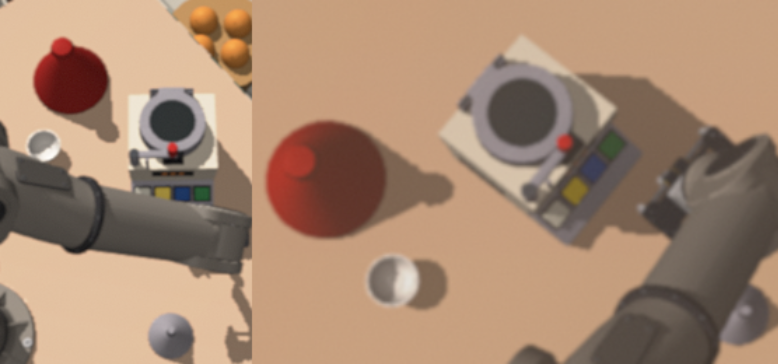

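The lid is shut with the bar across the tab (knob at about (565,143) in the right crop), and all the keys are up. The tagine lid, bowl and funnel stand where they were, and the arm is touching nothing.

```bash
python3 -c "
from bench import *
print(job_done())"
```

```text
the job is handed in; nothing more can be done
None
```

The lid is shut, the latch bar is home against its stop, and white, blue and green were each pressed fully down in that order; I handed the job in at about 17 s, with the tagine lid, funnel and bowl where they stood.

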